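# Close up the row of paint jars on the rail and shut its gate

### The arm

A 6-joint arm with a two-finger parallel gripper is mounted at the origin on the work surface. World frame = base frame: x ahead of the robot, y to its left, z up, the work surface at z = 0. Lengths are in m, angles in degrees, forces in N, time in s.
With the tool pointing down it reaches from about 0.4 to 0.825 m from the base axis. Payload 7 kg.
Tool frame: the origin (TCP) lies at the very end of the fingers, on their centre line; the grasp point (between the pads) lies behind it (r.grasp_offset is the z of the grasp point in the tool frame, in m); z points along the fingers, y is the direction in which the jaws open and shut (so a half turn about z gives the same grasp; the last joint's range is limited). The gripper opens to 88 mm and grips with 3 to 60 N. Pads are 19 mm wide; open, the fingers measure 130 mm over their backs; the gripper's body (78 mm by 193 mm) begins 47 mm behind the grasp point.
Start: joints at [81.71, 20.546, 0.682, 0, -70.136, -16.507], TCP at [0.283, 0.613, 0.227] pointing down, gripper open.
Joint ranges: [-176.03, 176.03], [-82.01, 121.73], [-58.28, 71.71], [-173.87, 95.51], [-174.79, -0.11], [-173.66, 173.66]. Speed limits (degrees/s): [136.94, 136.94, 172.46, 180, 180, 180].

### API

Orientations are given as [roll, pitch, yaw] about the fixed x, y, z axes, in that order (R = Rz(yaw) Ry(pitch) Rx(roll)).
In Python, from plant import r gives the robot as it stands. The module is installed in compiled form; this text tells all that it offers.
- The arm moves only by the tool servo_tool, never from a script. Its argument "targets" is a list of rows, each an object of numbers: "dx", "dy", "dz": the shift along the world's x, y, z in cm; "spin": the turn about the world's z in rad; "grip": the opening in per cent of the stroke, from 0 (shut) to 100 (fully open). A call has exactly 10 rows; each row is the pose to reach, as a shift and turn from the pose commanded when the call began; what a row does not reach only later rows make up. A row lasts 1/12 s, in which the tool goes at most 41.7 mm and 7.16 degrees, less where a joint would pass 70% of its speed; a pose out of reach is approached as far as the arm can. A call with a gripper value outside its range is refused whole. The fingers move at their own pace and stop on an object; "squeeze" is the grip in N (left out, the last holds). Time passes only in rows, so rows that repeat a pose let the fingers close, or fill a call up. It gives the time, the measured TCP pose, the force and the opening at its end, in the units of the state.
- r.get_state(): the state, without advancing time (a new reading comes with each control period).
- r.capture(name): name is "side" or "top" or "wrist"; returns the picture (384x512x3 uint8, blue, green, red); there is no depth.
- r.get_calibration(name): a dict with "K" (3x3 intrinsics, pixels), "extrinsics" (4x4, takes a point from camera to world coordinates). Camera axes: x right, y down, z forward; pixel columns grow to the right and rows downward; lengths in m; the calibration is good to about 2 mm. A picture is of the moment at which its call begins: read the wrist's pose just before it. get_calibration takes no time and is no camera call; for the wrist camera it gives the pose at the moment of the call.
- r.close_job(): hands the job in, once; it reports no verdict.
Trained networks look in the newest picture that a camera, given by its name, has taken for a name from the list of things; names that differ only in an ending like _2 or _b are one class to them, and where a whole thing is asked for, a point or a joint stands for the part that bears it (a point fixed in the world has none). Each returns a list of dicts, best first, with "p" (0 to 1); they miss things now and then, are a little off and sometimes report something else, mostly with a low value. They report only what shows in the picture. A call takes as long as a camera call. They do not tell look-alikes from the thing itself.
- r.cut_out(name, camera): "mask" (384x512 bool, what is visible of it) and "extent" ([left, top, right, bottom] in pixels, round what is visible of it).
The state is a dict: "time_s": time; "joints": joint angles; "qd": joint speeds; "joint_torque": joint torques, N m; "tcp_pos": TCP position; "eef_rot": TCP orientation; "contact_force": force on the tool from outside, world axes, zero at the start; "moment": the same for the moment, N m; "gripper_width": finger opening in m.
Only numpy, scipy, OpenCV 4.12 (cv2) and the standard library are available. Lean on these libraries where they do the work, as an engineer would, in place of code of your own. Each camera call takes 0.05 s, during which the arm holds its last target. There are 200 camera calls.

### The job

The worktable is about to be moved, so secure the paint jars: pressing with the fingertips on the back of the last jar only, push the whole touching row of five along the rail as one until it is fully home against the end stop, then swing the keeper gate fully shut behind it. Slide the jars, never lift or tip them, do not touch the other four, and leave everything else on the table where it is.

Things in the scene. Friction and masses are not known exactly. Their poses are not given: they have to be found in the camera images.
- rail: dark steel jar rail fixed to the table (all sizes in mm), 340 long, 60 wide; its floor is 3 thick. Origin on the table under its centreline; x runs along the rail to the end stop, y left of that, z up. Stop plate (40 tall): inner face at x = +160. Side walls (47 apart inside, 3 thick, tops 19 above the table) run from the stop to the open mouth at x = -71; on to x = -174 goes the bare floor only, a loading apron
- stop_face (a point): middle of the end stop's inner face, on the rail's centreline, 20 mm above the table; axes as the rail's
- gate (a joint): angle in rad of the keeper gate at the rail's mouth, a dark steel flap on an upright pin. 0 = shut, straight across the mouth, at its stop; 1.57 = open, parallel to the rail, pointing away from the end stop; 2.4 = swung farthest outward. It starts between 1.6 and 1.95, stays where it is left, and moves under less than 1 N at 50 mm from the pin
- gate_hinge (a point): the gate's hinge pin, 25 mm above the table, at x = -74, y = +38 mm in the rail's frame; axes as the rail's. The flap is 5 mm thick, reaches 70 mm from the pin axis and stands from 8 to 42 mm above the table; the pin's head is 47 mm above the table
- gate_push (a point): point on the flap's outer face (the one that looks away from the jars when shut), 50 mm from the hinge pin, 25 mm above the table. Its x axis points through the flap, from the outer face to the inner one, that is, the way to push to shut it; its y axis points along the flap back to the pin
- jar1: the first (nearest the end stop) jar of the row: square white jar 44 x 44 mm wide, sides upright to 46 mm, on that a round black lid 39 mm across up to 62 mm tall; 70 to 160 g. Origin at the centre of its underside; it stands square to the rail; the five touch one another and stand 50 to 95 mm short of the stop
- jar2: the second jar of the row: square white jar 44 x 44 mm wide, sides upright to 46 mm, on that a round black lid 39 mm across up to 62 mm tall; 70 to 160 g. Origin at the centre of its underside; it stands square to the rail
- jar3: the third jar of the row: square white jar 44 x 44 mm wide, sides upright to 46 mm, on that a round black lid 39 mm across up to 62 mm tall; 70 to 160 g. Origin at the centre of its underside; it stands square to the rail
- jar4: the fourth jar of the row: square white jar 44 x 44 mm wide, sides upright to 46 mm, on that a round black lid 39 mm across up to 62 mm tall; 70 to 160 g. Origin at the centre of its underside; it stands square to the rail
- jar5: the fifth and last (farthest from the end stop, out on the apron) jar of the row: square white jar 44 x 44 mm wide, sides upright to 46 mm, on that a round black lid 39 mm across up to 62 mm tall; 70 to 160 g. Origin at the centre of its underside; it stands square to the rail; its back face, 22 mm behind the origin, is the one to push on
- tube_big: large metal paint tube lying on its side, 165 long x 40 wide x 25 high; origin on its underside, mid-length (mm). Loose bystander near the rail
- tube_small: small metal paint tube lying on its side, 105 long x 27 wide x 17 high; origin on its underside, mid-length (mm). Loose bystander near the rail
- palette_knife: palette knife with wooden handle, 240 long, lying flat, at most 20 wide and 10 high; origin on the underside near mid-length (mm). Loose bystander near the rail
- brush: artist's flat brush, 210 long x 16 wide x 9 high, lying flat; origin on the underside, mid-length (mm). Loose bystander near the rail
- water_glass: open water glass standing up, 68 across, 85 tall; origin at the centre of its underside (mm). Loose bystander near the rail
- tape_roll: roll of masking tape lying flat, 96 across, 24 high; origin at the centre of its underside (mm). Loose bystander near the rail
- spare_jar: a sixth square jar exactly like those in the row, standing by itself on the table beyond the end-stop end of the rail; it is not part of the row. Origin at the centre of its underside (mm). Loose bystander near the rail
There are look-alikes about, which are no part of the job. What is shaped like the jar5 but purple is not meant.

How it is judged (in metres and radians):
On the way, in this order (a step that is already met when the one before it is completed fails the run):
1. the whole row stands home against the end stop while the gate is still open (x of jar1 in the frame of rail above 0.133 m and x of jar2 in the frame of rail above 0.089 m and x of jar3 in the frame of rail above 0.045 m and x of jar4 in the frame of rail above 0.001 m and x of jar5 in the frame of rail above -0.043 m and y of jar1 in the frame of rail between -0.006 and 0.006 m and z of each of jar1, jar2, jar3, jar4, jar5 in the frame of rail below 0.007 m and angle between each of jar1, jar2, jar3, jar4, jar5's own z axis and vertical below 0.1 rad and y of jar2 in the frame of rail between -0.006 and 0.006 m and y of jar3 in the frame of rail between -0.006 and 0.006 m and y of jar4 in the frame of rail between -0.006 and 0.006 m and y of jar5 in the frame of rail between -0.006 and 0.006 m and value of joint gate above 0.3 rad), for 0.3 s.
2. the gate is shut behind the row (value of joint gate below 0.1 rad and x of jar1 in the frame of rail above 0.133 m and x of jar2 in the frame of rail above 0.089 m and x of jar3 in the frame of rail above 0.045 m and x of jar4 in the frame of rail above 0.001 m and x of jar5 in the frame of rail above -0.043 m), for 0.2 s.
At the end, for the whole second after the job is handed in: All five jars stand upright and still in the channel in one closed row, each within 5 mm of its place with the row hard against the end stop, and the gate is shut (within 0.1 rad) (all of step 2 and y of jar1 in the frame of rail between -0.006 and 0.006 m and z of each of jar1, jar2, jar3, jar4, jar5 in the frame of rail below 0.007 m and angle between each of jar1, jar2, jar3, jar4, jar5's own z axis and vertical below 0.1 rad and y of jar2 in the frame of rail between -0.006 and 0.006 m and y of jar3 in the frame of rail between -0.006 and 0.006 m and y of jar4 in the frame of rail between -0.006 and 0.006 m and y of jar5 in the frame of rail between -0.006 and 0.006 m and linear speed of each of jar1, jar2, jar3, jar4, jar5 below 0.01 m/s and velocity of joint gate between -0.05 and 0.05 rad/s); the robot touches nothing.
It fails at once if a jar of the row is lifted more than 10 mm off the rail (z of any of jar1, jar2, jar3, jar4, jar5 in the frame of rail above 0.013 m).
It fails at once if a jar of the row is tipped (more than 0.3 rad) (angle between any of jar1, jar2, jar3, jar4, jar5's own z axis and vertical above 0.3 rad).
It fails at once if the robot touches one of the four other jars of the row (contact force between any of the fingers, the arm and jar1 above 1 N or contact force between any of the fingers, the arm and jar2 above 1 N or contact force between any of the fingers, the arm and jar3 above 1 N or contact force between any of the fingers, the arm and jar4 above 1 N).
It fails at once if something else on the table is moved more than 15 mm (distance of any of tube_big, tube_small, palette_knife, brush, water_glass, tape_roll, spare_jar from where it was at the start of the episode above 0.015 m).
It also fails if it takes over 48 s, if anything falls off the work surface, if the arm or the gripper's body presses on something with over 40 N, if the wrist force passes 120 N, or if a joint passes its speed limit or range.

## Working session

There is one attempt and no reset: what is moved stays moved. The work goes in short steps, Python scripts to look and compute and a tool call to move; the robot and the scene stay as the last step left them, time stands still between calls to the robot, and variables do not carry over. Pictures are saved under pics/ and viewed, about 8 in all and at most 12, crops included, and the job is handed in when it is done.

Besides the shell and the picture viewer there is one more tool, called after "Call:" in YAML: its name, and indented under it one key for each argument. servo_tool: Moves the arm, as the interface text tells. Its arguments: {"type":"object","properties":{"targets":{"type":"array"},"squeeze":{"type":"number"}},"required":["targets"]}

```bash
mkdir -p pics
python3 - <<'E'
from plant import r
import cv2,numpy as np
np.set_printoptions(precision=3,suppress=True)
print(r.get_state())
for c in ("top","side"):
    im=r.capture(c); cv2.imwrite(f"pics/{c}0.png",im)
    k=r.get_calibration(c); print(c,k["K"],k["extrinsics"])
    for n in ("rail","gate","jar1","jar5"):
        for d in r.cut_out(n,c): print(n,round(d["p"],2),d["extent"])
E
```

```text
{'time_s': 0.0, 'joints': array([ 81.71 ,  20.592,   0.631,  -0.018, -70.135, -16.508]), 'qd': array([-0.008, -0.084, -0.058,  0.081,  0.04 ,  0.004]), 'joint_torque': array([  0.001, -58.272,  29.305,   6.997,   0.007,  -0.   ]), 'tcp_pos': array([0.283, 0.612, 0.226]), 'eef_rot': array([179.903,  -0.011, -24.804]), 'contact_force': array([ 0.652,  0.31 , -0.32 ]), 'moment': array([ 0.016, -0.029,  0.006]), 'gripper_width': 0.08778178226462756}
top [[488.003   0.    262.016]
 [  0.    488.003 187.591]
 [  0.      0.      1.   ]] [[-0.005 -0.995  0.102  0.468]
 [-1.     0.005  0.007  0.044]
 [-0.008 -0.102 -0.995  1.391]
 [ 0.     0.     0.     1.   ]]
rail 0.83 [214.1, 181.4, 333.1, 214.1]
gate 0.59 [302.6, 204.3, 326.3, 205.7]
jar1 0.75 [295.4, 181.4, 315.6, 201.1]
jar1 0.65 [236.7, 190.4, 251.1, 205.4]
jar1 0.64 [267.4, 185.4, 283.5, 200.2]
jar1 0.6 [180.6, 136.7, 218.0, 170.8]
jar1 0.57 [282.0, 184.0, 299.0, 204.8]
jar1 0.52 [283.8, 242.5, 298.5, 259.0]
jar1 0.51 [253.6, 185.8, 268.2, 202.5]
jar5 0.75 [295.4, 181.4, 315.6, 201.1]
jar5 0.65 [236.7, 190.4, 251.1, 205.4]
jar5 0.64 [
[... 238 characters left out ...]
09]
 [  0.      0.      1.   ]] [[-0.994 -0.068  0.08   0.55 ]
 [-0.104  0.72  -0.686  0.639]
 [-0.011 -0.691 -0.723  0.683]
 [ 0.     0.     0.     1.   ]]
rail 0.82 [251.2, 157.0, 284.7, 258.9]
gate 0.42 [276.9, 152.8, 281.2, 181.9]
jar1 0.7 [257.3, 191.8, 278.8, 211.6]
jar1 0.69 [251.8, 177.9, 275.0, 196.5]
jar1 0.59 [256.0, 205.5, 278.9, 234.7]
jar1 0.58 [321.4, 169.3, 340.2, 196.5]
jar1 0.51 [257.7, 165.7, 273.4, 180.8]
jar1 0.44 [255.6, 152.4, 274.2, 166.6]
jar5 0.7 [257.3, 191.8, 278.8, 211.6]
jar5 0.69 [251.8, 177.9, 275.0, 196.5]
jar5 0.59 [256.0, 205.5, 278.9, 234.7]
jar5 0.58 [321.4, 169.3, 340.2, 196.5]
jar5 0.51 [257.7, 165.7, 273.4, 180.8]
jar5 0.44 [255.6, 152.4, 274.2, 166.6]
```

View pics/top0.png

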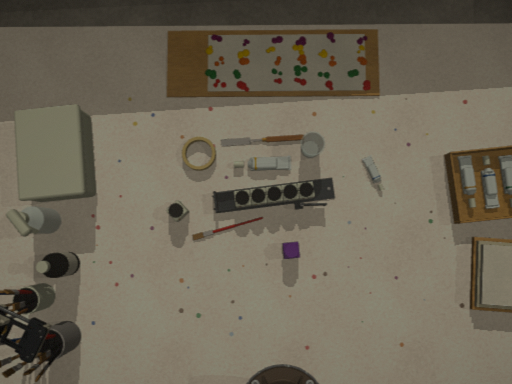

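View pics/side0.png

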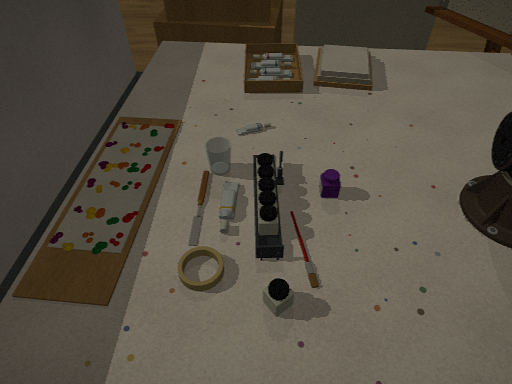

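The top view shows the row's lids from about (242,198) to (306,190). The rail runs from x=214 (end stop, left) to x=334 (apron, right), with the gate open at about (298–326,204). A purple look-alike jar is at (291,250). The side view agrees. Next I'll measure.

```bash
cat > h.py <<'E'
import numpy as np,cv2
from plant import r
np.set_printoptions(precision=4,suppress=True)
def ray(c,uv,z):
    k=r.get_calibration(c);T=k["extrinsics"]
    d=T[:3,:3]@np.linalg.solve(k["K"],[uv[0],uv[1],1.]);o=T[:3,3]
    return o+d*(z-o[2])/d[2]
E
python3 - <<'E'
from h import *
print("goff",r.grasp_offset, [round(v) for v in r.get_state()['joints']])
im=cv2.imread("pics/top0.png");r.capture("top")
g=cv2.cvtColor(im,cv2.COLOR_BGR2GRAY)
# lids: dark blobs refined
S=8
crop=g[170:225,205:345]
big=cv2.resize(crop,None,fx=S,fy=S,interpolation=cv2.INTER_CUBIC)
b2=cv2.resize(im[170:225,205:345],None,fx=5.7,fy=5.7,interpolation=cv2.INTER_CUBIC)
cv2.imwrite("pics/crop1.png",cv2.convertScaleAbs(b2,alpha=2))
L=[]
for u0,v0 in [(242,198),(258,196),(274,194),(290,192),(306.5,190)]:
    x=int((u0-205)*S);y=int((v0-170)*S);h=60
    w=big[y-h:y+h,x-h:x+h]
    _,m=cv2.threshold(w,25,255,cv2.THRESH_BINARY_INV)
    n,lab,st,ce=cv2.connectedComponentsWithStats(m)
    i=lab[h,h]; c=ce[i]+[x-h,y-h]; uv=c/S+[205,170]-0.5+0.5/S
    p=ray("top",uv,.062);L.append(p[:2]);print(uv,st[i],p)
L=np.array(L);d=L[0]-L[4];print("dir",np.degrees(np.arctan2(d[1],d[0])),np.linalg.norm(d)/4)
for n,z in (("rail",.003),("gate",.042),("spare_jar",.062),("water_glass",.085),("tape_roll",.024),("tube_big",.02)):
    for q in r.cut_out(n,"top")[:1]:
        m=q["mask"].astype(np.uint8);cs=max(cv2.findContours(m,0,2)[0],key=cv2.contourArea)
        bx=cv2.boxPoints(cv2.minAreaRect(cs));print(n,round(q['p'],2));print(np.array([ray("top",b,z)[:2] for b in bx]))
E
```

```text
goff -0.0188 [82, 21, 1, 0, -70, -17]
[241.4616 197.5398] [    0     0   120   120 14128] [0.5782 0.1098 0.062 ]
[257.4987 195.5413] [    0     0   120   120 14021] [0.5835 0.0659 0.062 ]
[273.398  193.4985] [    0     0   120   120 13658] [0.5888 0.0224 0.062 ]
[289.5187 191.5484] [    0     0   120   120 13843] [ 0.5939 -0.0217  0.062 ]
[306.0107 189.4971] [    0     0   120   120 14243] [ 0.5993 -0.0668  0.062 ]
dir 96.82847714681121 0.04445661450664188
rail 0.77
[[ 0.6263 -0.0331]
 [ 0.64   -0.147 ]
 [ 0.5641 -0.1549]
 [ 0.5505 -0.0417]]
spare_jar 0.56
[[0.5438 0.3171]
 [0.5751 0.2861]
 [0.5408 0.2515]
 [0.5096 0.2825]]
water_glass 0.82
[[ 0.7571 -0.0535]
 [ 0.7567 -0.1187]
 [ 0.6851 -0.1174]
 [ 0.6855 -0.0526]]
tape_roll 0.9
[[0.7322 0.295 ]
 [0.7734 0.2133]
 [0.6867 0.1702]
 [0.646  0.2514]]
tube_big 0.77
[[ 0.6994  0.0942]
 [ 0.7031 -0.0282]
 [ 0.6601 -0.0293]
 [ 0.6563  0.0927]]
```

View pics/crop1.png

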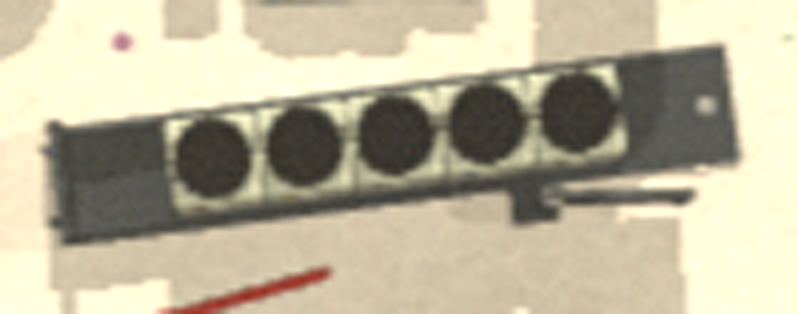

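The crop shows lids at crop px (213,158) to (577,111), apron corners at (721,46) and (738,160), gate pin at (537,200) and flap tip at (690,196). My lid threshold was saturated, so I'll use these readings instead.

```bash
cat >> h.py <<'E'
def fc(c): return np.array(c)/5.7+[205,170]-.5+.5/5.7
E
python3 - <<'E'
from h import *
L=np.array([ray("top",fc(c),.062)[:2] for c in [(213,158),(304,147),(395,135),(487,124),(577,111)]])
k=np.arange(5);px=np.polyfit(k,L[:,0],1);py=np.polyfit(k,L[:,1],1)
d=-np.array([px[0],py[0]]);print("pitch",np.linalg.norm(d));d/=np.linalg.norm(d);print("yaw",np.degrees(np.arctan2(d[1],d[0])))
n=np.array([-d[1],d[0]])
A=np.array([ray("top",fc(c),.003)[:2] for c in [(721,46),(738,160)]]);print("apron",A,np.linalg.norm(A[0]-A[1]))
W=np.array([ray("top",fc(c),.019)[:2] for c in [(170,117),(615,62),(175,230),(510,187)]]);print("walls dir",[np.degrees(np.arctan2(*(W[i]-W[i+1])[::-1])) for i in (0,2)])
ax=A.mean(0); org_a=ax+d*.174
mid=L[2]; print("row mid",mid, "lat offset of row vs apron mid",(mid-ax)@n)
o=mid+d*((org_a-mid)@d); print("origin",o,"row x:",[(l-o)@d for l in L])
P=ray("top",fc((537,200)),.047)[:2]-o;print("pin",P@d,P@n)
F=ray("top",fc((690,196)),.042)[:2]-o;print("tip",F@d,F@n)
st=np.array([ray("top",fc(c),.04)[:2]-o for c in [(50,125),(65,243)]]);print("stopend",st@d,st@n)
s=r.get_state();T=r.get_calibration("wrist");print("wrist",T["K"],T["extrinsics"],s["tcp_pos"])
E
```

```text
pitch 0.04405432802419698
yaw 97.04558196192964
apron [[ 0.6388 -0.1439]
 [ 0.5814 -0.1513]] 0.05792984246975378
walls dir [np.float64(96.77667869442976), np.float64(97.03383077872975)]
row mid [0.5894 0.0211] lat offset of row vs apron mid -0.00019477768934288007
origin [0.5889 0.0251] row x: [np.float64(0.0838989264095418), np.float64(0.039958993940487804), np.float64(-0.004057378994924654), np.float64(-0.048502466562442004), np.float64(-0.09214198345997814)]
pin -0.06849104418283297 0.03875479551297786
tip -0.14273692839136426 0.04601322657148332
stopend [0.1617 0.1612] [-0.0283  0.0298]
wrist [[343.6569   0.     259.7177]
 [  0.     343.6569 194.0253]
 [  0.       0.       1.    ]] [[-0.4192 -0.8755 -0.2404  0.3489]
 [-0.9079  0.4039  0.1123  0.5825]
 [-0.0012  0.2653 -0.9642  0.3842]
 [ 0.      0.      0.      1.    ]] [0.2831 0.6127 0.2266]
```

Rail origin is about (0.589,0.025), yaw 97°. The row has about 54 mm to travel, and the gate is open at about 1.67 rad. I'll move behind jar5 with the fingers shut and the jaw axis along the rail.

Call:
servo_tool:
  targets:
    - {"dx": 1.6,"dy": -3.7,"spin": 0.028,"grip": 0}
    - {"dx": 3.2,"dy": -7.5,"spin": 0.056,"grip": 0}
    - {"dx": 4.9,"dy": -11.2,"spin": 0.084,"grip": 0}
    - {"dx": 6.5,"dy": -15,"spin": 0.112,"grip": 0}
    - {"dx": 8.1,"dy": -18.7,"spin": 0.14,"grip": 0}
    - {"dx": 9.8,"dy": -22.5,"spin": 0.168,"grip": 0}
    - {"dx": 11.4,"dy": -26.2,"spin": 0.196,"grip": 0}
    - {"dx": 13,"dy": -30,"spin": 0.224,"grip": 0}
    - {"dx": 14.6,"dy": -33.7,"spin": 0.252,"grip": 0}
    - {"dx": 16.3,"dy": -37.5,"spin": 0.28,"grip": 0}
  squeeze: 10

```text
validation failed for argument at $.ta...
```

Call:
servo_tool:
  targets:
    - {"dx": 1.6,"dy": -3.7,"spin": 0.028,"grip": 0}
    - {"dx": 3.2,"dy": -7.5,"spin": 0.056,"grip": 0}
    - {"dx": 4.9,"dy": -11.2,"spin": 0.084,"grip": 0}
    - {"dx": 6.5,"dy": -15,"spin": 0.112,"grip": 0}
    - {"dx": 8.1,"dy": -18.7,"spin": 0.14,"grip": 0}
    - {"dx": 9.8,"dy": -22.5,"spin": 0.168,"grip": 0}
    - {"dx": 11.4,"dy": -26.2,"spin": 0.196,"grip": 0}
    - {"dx": 13,"dy": -30,"spin": 0.224,"grip": 0}
    - {"dx": 14.6,"dy": -33.7,"spin": 0.252,"grip": 0}
    - {"dx": 16.3,"dy": -37.6,"spin": 0.275,"grip": 0}

```text
validation failed for argument at $.ta...
```

Call:
servo_tool:
  targets:
    - {"dx": 1.6,"dy": -3.7,"dz": 0,"spin": 0.028,"grip": 0}
    - {"dx": 3.2,"dy": -7.5,"dz": 0,"spin": 0.056,"grip": 0}
    - {"dx": 4.9,"dy": -11.2,"dz": 0,"spin": 0.084,"grip": 0}
    - {"dx": 6.5,"dy": -15,"dz": 0,"spin": 0.112,"grip": 0}
    - {"dx": 8.1,"dy": -18.7,"dz": 0,"spin": 0.14,"grip": 0}
    - {"dx": 9.8,"dy": -22.5,"dz": 0,"spin": 0.168,"grip": 0}
    - {"dx": 11.4,"dy": -26.2,"dz": 0,"spin": 0.196,"grip": 0}
    - {"dx": 13,"dy": -30,"dz": 0,"spin": 0.224,"grip": 0}
    - {"dx": 14.6,"dy": -33.7,"dz": 0,"spin": 0.252,"grip": 0}
    - {"dx": 16.3,"dy": -37.5,"dz": 0,"spin": 0.28,"grip": 0}
  squeeze: 10

```text
time_s: 1.68
tcp_pos: [0.4464, 0.236, 0.2271]
eef_rot: [-179.9, -0.0, -8.6]
contact_force: [0.6, 0.6, 1.6]
gripper_width: 0.0267
```

Call:
servo_tool:
  targets:
    - {"dx": 1.6,"dy": -3.7,"dz": 0,"spin": 0.028,"grip": 0}
    - {"dx": 3.2,"dy": -7.5,"dz": 0,"spin": 0.056,"grip": 0}
    - {"dx": 4.9,"dy": -11.2,"dz": 0,"spin": 0.084,"grip": 0}
    - {"dx": 6.5,"dy": -15,"dz": 0,"spin": 0.112,"grip": 0}
    - {"dx": 8.1,"dy": -18.7,"dz": 0,"spin": 0.14,"grip": 0}
    - {"dx": 9.8,"dy": -22.5,"dz": 0,"spin": 0.168,"grip": 0}
    - {"dx": 11.4,"dy": -26.2,"dz": 0,"spin": 0.196,"grip": 0}
    - {"dx": 13,"dy": -30,"dz": 0,"spin": 0.224,"grip": 0}
    - {"dx": 14.6,"dy": -33.7,"dz": 0,"spin": 0.252,"grip": 0}
    - {"dx": 16.3,"dy": -37.5,"dz": 0,"spin": 0.275,"grip": 0}

```text
time_s: 2.52
tcp_pos: [0.6095, -0.1393, 0.2268]
eef_rot: [180.0, -0.0, 7.1]
contact_force: [1.1, 1.6, 0.7]
gripper_width: 0.0007
```

Run:
```python
from h import *
s=r.get_state();print(s["tcp_pos"],s["eef_rot"],s["joints"],s["gripper_width"],s["contact_force"])
im=r.capture("wrist");k=r.get_calibration("wrist");print(k["extrinsics"])
T=np.linalg.inv(k["extrinsics"]);o=np.array([.5889,.0251]);a=np.radians(97.0);d=np.array([np.cos(a),np.sin(a)]);n=np.array([-d[1],d[0]])
def pr(x,y,z):
    p=T@[*(o+d*x+n*y),z,1];q=k["K"]@p[:3];return tuple(int(round(v)) for v in q[:2]/q[2])
c=cv2.convertScaleAbs(im,alpha=1.7)
for p,col in [((-.174,.03,.003),(0,0,255)),((-.174,-.03,.003),(0,0,255)),((-.074,.038,.047),(0,255,0)),((-.071,.0265,.019),(255,0,0)),((-.071,-.0265,.019),(255,0,0)),((-.092-.022,.022,.046),(0,255,255)),((-.092-.022,-.022,.046),(0,255,255))]:
    q=pr(*p);print(p,q);cv2.circle(c,q,3,col,1)
q=[pr(-.074-.07*np.cos(.1),.038+.07*np.sin(.1),.042)];cv2.circle(c,q[0],3,(255,0,255),1)
cv2.imwrite("pics/w1.png",c)
```

```text
[ 0.6095 -0.1393  0.2268] [179.9995  -0.033    7.0858] [  4.9878  15.8802  -5.9721  -0.0007 -68.1147  92.0983] 0.0006868895698926146 [1.1495 1.551  0.7074]
[[ 0.1226 -0.957  -0.263   0.6835]
 [-0.9925 -0.1179 -0.0337 -0.1363]
 [ 0.0012  0.2651 -0.9642  0.3836]
 [ 0.      0.      0.      1.    ]]
(-0.174, 0.03, 0.003) (261, 194)
(-0.174, -0.03, 0.003) (261, 141)
(-0.074, 0.038, 0.047) (164, 212)
(-0.071, 0.0265, 0.019) (168, 194)
(-0.071, -0.0265, 0.019) (164, 146)
(-0.11399999999999999, 0.022, 0.046) (203, 197)
(-0.11399999999999999, -0.022, 0.046) (201, 154)
```

View pics/w1.png

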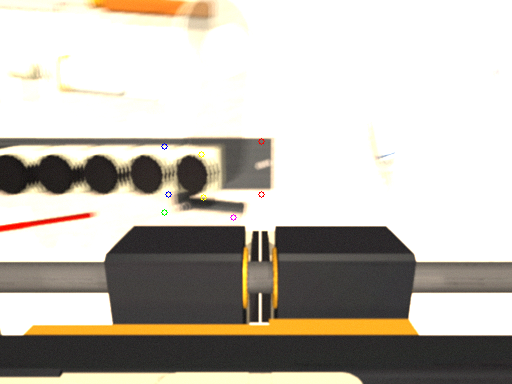

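The wrist overlay is offset from what shows: the apron corner appears at (272,189) against a predicted (261,194), and jar5's back edge at u≈220 against 202. The arm may still have been settling, so I'll re-measure now that it is still.

Run:
```python
from h import *
for i in range(2):
    s=r.get_state();print(s["tcp_pos"],s["eef_rot"],s["qd"])
    k=r.get_calibration("wrist");print(k["extrinsics"][:3,3])
    im=r.capture("wrist")
for d in r.cut_out("jar5","wrist"):print(d["p"],d["extent"])
E=k["extrinsics"];T=np.linalg.inv(E)
p=T@[*s["tcp_pos"],1];q=k["K"]@p[:3];print("tcp px",q/q[2])
c=cv2.resize(im[120:225,0:300],None,fx=2.6,fy=2.6,interpolation=cv2.INTER_CUBIC);cv2.imwrite("pics/w2.png",cv2.convertScaleAbs(c,alpha=.9))
im=r.capture("top");cv2.imwrite("pics/top2.png",im)
```

```text
[ 0.6116 -0.145   0.226 ] [179.8731   0.0255   7.0285] [  4.5935  -2.4196  -5.2562  -1.224    0.9881 -11.2176]
[ 0.6835 -0.1363  0.3836]
[ 0.6103 -0.1422  0.2255] [179.9458   0.0661   6.7829] [ 4.0473 -2.3402 -2.9612 -1.4167  0.2123 -5.673 ]
[ 0.6824 -0.134   0.383 ]
0.88 [161.6, 147.1, 214.1, 196.8]
0.76 [20.5, 150.2, 82.9, 197.2]
0.65 [0.0, 148.8, 42.7, 198.0]
0.63 [116.0, 147.3, 170.2, 198.2]
tcp px [259.1105 250.372    1.    ]
```

View pics/w2.png

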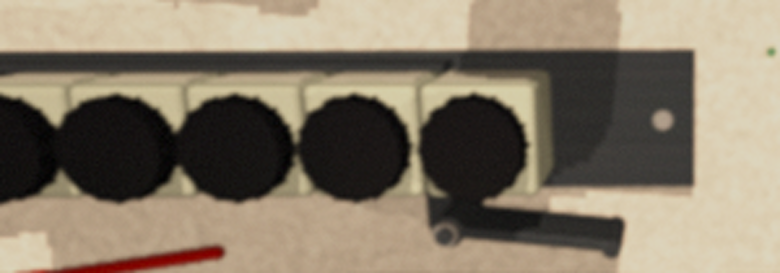

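Run:
```python
from h import *
k=r.get_calibration("wrist");s=r.get_state();print(s["tcp_pos"],s["eef_rot"],k["extrinsics"][:3,3])
T=k["extrinsics"].copy();T[:3,3]=[.6824,-.134,.383]
o=np.array([.5889,.0251]);a=np.radians(97.0);d=np.array([np.cos(a),np.sin(a)]);n=np.array([-d[1],d[0]])
def w(c,z):
    uv=np.array(c)/2.6+[0,120]-.5
    v=T[:3,:3]@np.linalg.solve(k["K"],[*uv,1.]);t=T[:3,3];p=(t+v*(z-t[2])/v[2])[:2];return p,(p-o)@d,(p-o)@n
for nm,c,z in [("ap-",(693,50),.003),("ap+",(693,186),.003),("lid5",(473,147),.062),("lid4",(354,148),.062),("lid2",(118,148),.062),("back",(538,150),.046),("pin",(445,234),.047),("tip",(617,222),.042),("tip2",(612,252),.015)]: print(nm,*w(c,z))
```

```text
[ 0.6088 -0.1376  0.2262] [-179.9893    0.0388    6.9195] [ 0.6808 -0.1294  0.3837]
ap- [ 0.6419 -0.1455] -0.17574255210542117 -0.0318143115649727
ap+ [ 0.5829 -0.1529] -0.1759635916075448 0.02762414058824715
lid5 [ 0.6033 -0.0679] -0.09404306990320752 -0.002958168589931216
lid4 [ 0.5976 -0.0245] -0.05026323761839082 -0.0026215284593373088
lid2 [0.5871 0.0617] 0.03655738211655937 -0.0026991673151144993
back [ 0.6012 -0.0896] -0.11531939382998266 0.0017602236527266577
pin [ 0.5631 -0.0559] -0.07729571807725123 0.0354632730619182
tip [ 0.5747 -0.1227] -0.14498703546147934 0.03210403070150938
tip2 [ 0.5523 -0.1211] -0.14062859929820376 0.05411121922649791
```

Once settled, the wrist and top estimates agree within about 3 mm. Next I'll descend onto the apron behind jar5.

Call:
servo_tool:
  targets:
    - {"dx": 0.1,"dy": 0,"dz": -3,"spin": 0,"grip": 0}
    - {"dx": 0.2,"dy": 0,"dz": -6,"spin": 0,"grip": 0}
    - {"dx": 0.2,"dy": 0,"dz": -9,"spin": 0,"grip": 0}
    - {"dx": 0.2,"dy": 0,"dz": -12,"spin": 0,"grip": 0}
    - {"dx": 0.2,"dy": 0,"dz": -15,"spin": 0,"grip": 0}
    - {"dx": 0.2,"dy": 0,"dz": -17.5,"spin": 0,"grip": 0}
    - {"dx": 0.2,"dy": 0,"dz": -19,"spin": 0,"grip": 0}
    - {"dx": 0.2,"dy": 0,"dz": -20,"spin": 0,"grip": 0}
    - {"dx": 0.2,"dy": 0,"dz": -20.5,"spin": 0,"grip": 0}
    - {"dx": 0.2,"dy": 0,"dz": -20.5,"spin": 0,"grip": 0}

```text
time_s: 3.6
tcp_pos: [0.6109, -0.1364, 0.0212]
eef_rot: [-180.0, 0.0, 7.1]
contact_force: [0.0, 0.2, -0.4]
gripper_width: 0.0003
```

Run:
```python
from h import *
im=r.capture("side");s=r.get_state();print(s["tcp_pos"],s["eef_rot"],s["contact_force"],s["time_s"])
c=cv2.resize(im[120:280,190:370],None,fx=3.5,fy=3.5,interpolation=cv2.INTER_CUBIC);cv2.imwrite("pics/s2.png",cv2.convertScaleAbs(c,alpha=1.4))
```

```text
[ 0.6115 -0.1366  0.0222] [179.9911  -0.0335   7.0615] [-0.9042  1.0116  0.1169] 3.65
```

View pics/s2.png

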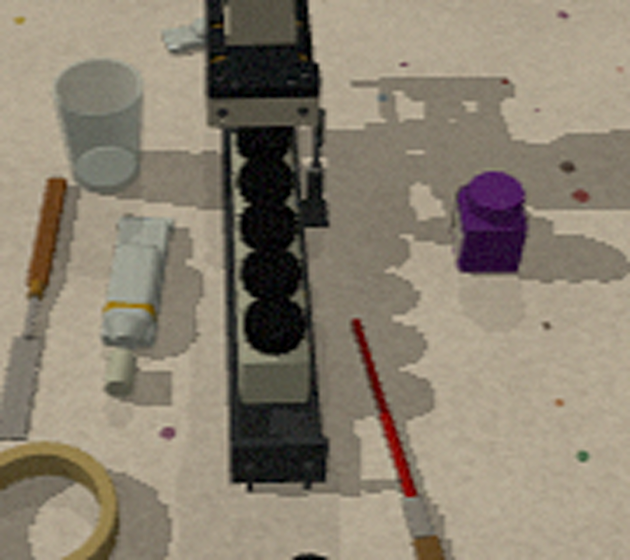

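The side view shows the gripper lowered behind jar5, over the apron, with nothing disturbed. I'll start the push, 3 cm along the rail.

Call:
servo_tool:
  targets:
    - {"dx": -0.04,"dy": 0.3,"dz": -0.2,"spin": 0,"grip": 0}
    - {"dx": -0.07,"dy": 0.6,"dz": -0.4,"spin": 0,"grip": 0}
    - {"dx": -0.11,"dy": 0.9,"dz": -0.4,"spin": 0,"grip": 0}
    - {"dx": -0.15,"dy": 1.2,"dz": -0.4,"spin": 0,"grip": 0}
    - {"dx": -0.18,"dy": 1.5,"dz": -0.4,"spin": 0,"grip": 0}
    - {"dx": -0.22,"dy": 1.8,"dz": -0.4,"spin": 0,"grip": 0}
    - {"dx": -0.26,"dy": 2.1,"dz": -0.4,"spin": 0,"grip": 0}
    - {"dx": -0.29,"dy": 2.4,"dz": -0.4,"spin": 0,"grip": 0}
    - {"dx": -0.33,"dy": 2.7,"dz": -0.4,"spin": 0,"grip": 0}
    - {"dx": -0.37,"dy": 3.0,"dz": -0.4,"spin": 0,"grip": 0}

```text
time_s: 4.48
tcp_pos: [0.6075, -0.1071, 0.0176]
eef_rot: [180.0, -0.0, 7.0]
contact_force: [0.3, -4.2, 2.5]
gripper_width: 0.0003
```

Call:
servo_tool:
  targets:
    - {"dx": -0.02,"dy": 0.2,"dz": 0,"spin": 0,"grip": 0}
    - {"dx": -0.05,"dy": 0.4,"dz": 0,"spin": 0,"grip": 0}
    - {"dx": -0.07,"dy": 0.6,"dz": 0,"spin": 0,"grip": 0}
    - {"dx": -0.1,"dy": 0.8,"dz": 0,"spin": 0,"grip": 0}
    - {"dx": -0.12,"dy": 1.0,"dz": 0,"spin": 0,"grip": 0}
    - {"dx": -0.15,"dy": 1.2,"dz": 0,"spin": 0,"grip": 0}
    - {"dx": -0.17,"dy": 1.4,"dz": 0,"spin": 0,"grip": 0}
    - {"dx": -0.2,"dy": 1.6,"dz": 0,"spin": 0,"grip": 0}
    - {"dx": -0.22,"dy": 1.8,"dz": 0,"spin": 0,"grip": 0}
    - {"dx": -0.24,"dy": 2.0,"dz": 0,"spin": 0,"grip": 0}

```text
time_s: 5.32
tcp_pos: [0.605, -0.0871, 0.0176]
eef_rot: [180.0, -0.0, 7.0]
contact_force: [0.5, -5.2, 4.0]
gripper_width: 0.0005
```

Call:
servo_tool:
  targets:
    - {"dx": -0.03,"dy": 0.26,"dz": 0,"spin": 0,"grip": 0}
    - {"dx": -0.06,"dy": 0.52,"dz": 0,"spin": 0,"grip": 0}
    - {"dx": -0.1,"dy": 0.78,"dz": 0,"spin": 0,"grip": 0}
    - {"dx": -0.13,"dy": 1.04,"dz": 0,"spin": 0,"grip": 0}
    - {"dx": -0.16,"dy": 1.3,"dz": 0,"spin": 0,"grip": 0}
    - {"dx": -0.19,"dy": 1.56,"dz": 0,"spin": 0,"grip": 0}
    - {"dx": -0.22,"dy": 1.82,"dz": 0,"spin": 0,"grip": 0}
    - {"dx": -0.26,"dy": 2.08,"dz": 0,"spin": 0,"grip": 0}
    - {"dx": -0.29,"dy": 2.34,"dz": 0,"spin": 0,"grip": 0}
    - {"dx": -0.31,"dy": 2.5,"dz": 0,"spin": 0,"grip": 0}

```text
time_s: 6.15
tcp_pos: [0.6018, -0.0619, 0.0176]
eef_rot: [-180.0, 0.0, 7.0]
contact_force: [1.2, -3.5, 2.7]
gripper_width: 0.0007
```

Call:
servo_tool:
  targets:
    - {"dx": -0.01,"dy": 0.06,"dz": 0,"spin": 0,"grip": 0}
    - {"dx": -0.01,"dy": 0.12,"dz": 0,"spin": 0,"grip": 0}
    - {"dx": -0.02,"dy": 0.18,"dz": 0,"spin": 0,"grip": 0}
    - {"dx": -0.03,"dy": 0.24,"dz": 0,"spin": 0,"grip": 0}
    - {"dx": -0.04,"dy": 0.3,"dz": 0,"spin": 0,"grip": 0}
    - {"dx": -0.04,"dy": 0.36,"dz": 0,"spin": 0,"grip": 0}
    - {"dx": -0.05,"dy": 0.42,"dz": 0,"spin": 0,"grip": 0}
    - {"dx": -0.06,"dy": 0.48,"dz": 0,"spin": 0,"grip": 0}
    - {"dx": -0.06,"dy": 0.5,"dz": 0,"spin": 0,"grip": 0}
    - {"dx": -0.06,"dy": 0.5,"dz": 0,"spin": 0,"grip": 0}

```text
time_s: 6.98
tcp_pos: [0.6013, -0.0572, 0.0176]
eef_rot: [-180.0, -0.0, 7.0]
contact_force: [0.4, -3.6, 3.6]
gripper_width: 0.0005
```

Not home yet; the force is still only sliding friction. I'll continue slowly.

Call:
servo_tool:
  targets:
    - {"dx": -0.01,"dy": 0.05,"dz": 0,"spin": 0,"grip": 0}
    - {"dx": -0.01,"dy": 0.1,"dz": 0,"spin": 0,"grip": 0}
    - {"dx": -0.02,"dy": 0.15,"dz": 0,"spin": 0,"grip": 0}
    - {"dx": -0.02,"dy": 0.2,"dz": 0,"spin": 0,"grip": 0}
    - {"dx": -0.03,"dy": 0.25,"dz": 0,"spin": 0,"grip": 0}
    - {"dx": -0.04,"dy": 0.3,"dz": 0,"spin": 0,"grip": 0}
    - {"dx": -0.04,"dy": 0.33,"dz": 0,"spin": 0,"grip": 0}
    - {"dx": -0.04,"dy": 0.36,"dz": 0,"spin": 0,"grip": 0}
    - {"dx": -0.05,"dy": 0.4,"dz": 0,"spin": 0,"grip": 0}
    - {"dx": -0.05,"dy": 0.4,"dz": 0,"spin": 0,"grip": 0}

```text
time_s: 7.82
tcp_pos: [0.6008, -0.0557, 0.0178]
eef_rot: [179.9, 0.0, 7.0]
contact_force: [3.6, -18.1, 3.6]
gripper_width: 0.0007
```

The row is home: it stopped at the predicted spot with 18 N. I'll back off 4 cm and rise.

Call:
servo_tool:
  targets:
    - {"dx": 0.05,"dy": -0.4,"dz": 0,"spin": 0,"grip": 0}
    - {"dx": 0.12,"dy": -1.0,"dz": 0,"spin": 0,"grip": 0}
    - {"dx": 0.25,"dy": -2.0,"dz": 0,"spin": 0,"grip": 0}
    - {"dx": 0.37,"dy": -3.0,"dz": 0,"spin": 0,"grip": 0}
    - {"dx": 0.5,"dy": -4.0,"dz": 0.5,"spin": 0,"grip": 0}
    - {"dx": 0.5,"dy": -4.2,"dz": 3,"spin": 0,"grip": 0}
    - {"dx": 0.5,"dy": -4.2,"dz": 6,"spin": 0,"grip": 0}
    - {"dx": 0.5,"dy": -4.2,"dz": 9,"spin": 0,"grip": 0}
    - {"dx": 0.5,"dy": -4.2,"dz": 12,"spin": 0,"grip": 0}
    - {"dx": 0.5,"dy": -4.2,"dz": 14,"spin": 0,"grip": 0}

```text
time_s: 8.65
tcp_pos: [0.6068, -0.0961, 0.1612]
eef_rot: [180.0, -0.2, 7.0]
contact_force: [-0.5, 0.3, -0.2]
gripper_width: 0.0006
```

Call:
servo_tool:
  targets:
    - {"dx": -1,"dy": -0.1,"dz": 0,"spin": 0,"grip": 0}
    - {"dx": -3,"dy": -0.4,"dz": 0,"spin": 0,"grip": 0}
    - {"dx": -5,"dy": -0.6,"dz": 0,"spin": 0,"grip": 0}
    - {"dx": -7,"dy": -0.8,"dz": 0,"spin": 0,"grip": 0}
    - {"dx": -8,"dy": -1,"dz": 0,"spin": 0,"grip": 0}
    - {"dx": -8,"dy": -1,"dz": 0,"spin": 0,"grip": 0}
    - {"dx": -8,"dy": -1,"dz": 0,"spin": 0,"grip": 0}
    - {"dx": -8,"dy": -1,"dz": 0,"spin": 0,"grip": 0}
    - {"dx": -8,"dy": -1,"dz": 0,"spin": 0,"grip": 0}
    - {"dx": -8,"dy": -1,"dz": 0,"spin": 0,"grip": 0}

```text
time_s: 9.48
tcp_pos: [0.5265, -0.1052, 0.1573]
eef_rot: [180.0, 0.0, 7.0]
contact_force: [-1.0, -0.0, -0.4]
gripper_width: 0.0003
```

Run:
```python
from h import *
k=r.get_calibration("wrist");s=r.get_state();im=r.capture("wrist");print(s["tcp_pos"],s["eef_rot"],s["qd"]);print(k["extrinsics"])
np.save("wT.npy",k["extrinsics"])
c=im[60:230,0:340];print(c.mean())
cv2.imwrite("pics/w3.png",cv2.convertScaleAbs(cv2.resize(c,None,fx=2.3,fy=2.3,interpolation=cv2.INTER_CUBIC),alpha=.9))
```

```text
[ 0.5265 -0.1052  0.1573] [179.9974   0.0151   7.0027] [ 0.1557 -0.1243 -0.3371  0.0055  0.0209 -0.1198]
[[ 0.1222 -0.957  -0.2631  0.5983]
 [-0.9925 -0.1181 -0.0315 -0.0968]
 [-0.0009  0.265  -0.9642  0.3148]
 [ 0.      0.      0.      1.    ]]
146.82777393310266
```

View pics/w3.png

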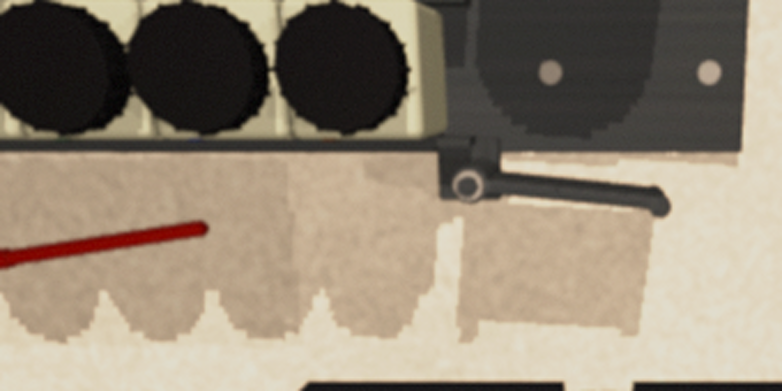

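Run:
```python
from h import *
K=r.get_calibration("wrist")["K"];T=np.load("wT.npy")
a=np.radians(97.0);d=np.array([np.cos(a),np.sin(a)]);n=np.array([-d[1],d[0]])
def w(c,z):
    uv=np.array(c)/2.3+[0,60]-.3
    v=T[:3,:3]@np.linalg.solve(K,[*uv,1.]);t=T[:3,3];return (t+v*(z-t[2])/v[2])[:2]
P=w((468,186),.047);o=P+.074*d-.038*n;print("pin",P,"origin",o)
for nm,c,z in [("ap+",(741,151),.003),("lid5",(341,67),.062),("lid4",(197,67),.062),("lid3",(60,67),.062),("back",(418,60),.046),("tip",(660,195),.042),("mid",(580,183),.042)]:
    p=w(c,z);print(nm,p,(p-o)@d,(p-o)@n)
f=w((658,195),.042)-P;th=np.pi/2+np.arctan2(f@n,-(f@d));print("theta",th)
# finger path: rectangle half 21.5 (along d) x 9.5 (along n), corner clearance; contact near r=45
hx,hy=.0215,.0095
for t in np.r_[th+.25,np.arange(1.5,-.11,-.2),0,-.06]:
    u=-np.cos(t)*n-np.sin(t)*d      # along flap from pin
    m=-np.sin(t)*n+np.cos(t)*d; # push direction (decreasing theta)... 
    sup=hx*abs(m@d)+hy*abs(m@n)
    rr=.045
    q=P+u*rr-m*(.0025+sup); print(round(t,2),q, "rel tcp cm",100*(q-[.5265,-.1052]))
```

```text
pin [ 0.5625 -0.0568] origin [0.5912 0.0213]
ap+ [ 0.5831 -0.1543] -0.17322807447169888 0.029490072956827453
lid5 [ 0.5959 -0.0176] -0.03915567476513677 7.222175903200942e-05
lid4 [0.5906 0.0262] 0.004942532923758836 8.585839044227589e-05
lid3 [0.5854 0.0678] 0.04691060215617158 9.883631224728372e-05
back [ 0.601  -0.0373] -0.05935816551092538 -0.002569870421099624
tip [ 0.5669 -0.1219] -0.13916404931124493 0.04162501875024844
mid [ 0.5676 -0.0941] -0.1116410860907262 0.037531872888621365
theta 1.6269652861296455
1.88 [ 0.5366 -0.0977] rel tcp cm [1.0073 0.7451]
1.5 [ 0.5579 -0.1036] rel tcp cm [3.1423 0.1638]
1.3 [ 0.5637 -0.105 ] rel tcp cm [3.7193 0.0157]
1.1 [ 0.5705 -0.1057] rel tcp cm [ 4.4005 -0.0505]
0.9 [ 0.5782 -0.105 ] rel tcp cm [5.1745 0.0209]
0.7 [ 0.5865 -0.1024] rel tcp cm [6.0044 0.2817]
0.5 [ 0.5948 -0.0975] rel tcp cm [6.8303 0.7697]
0.3 [ 0.6023 -0.0902] rel tcp cm [7.5758 1.4992]
0.1 [ 0.6081 -0.0806] rel tcp cm [8.1579 2.4554]
-0.1 [ 0.6119 -0.0711] rel tcp cm [8.5407 3.4077]
0.0 [ 0.6101 -0.0751] rel tcp cm [8.3629 3.0054]
-0.06 [ 0.6112 -0.0728] rel tcp cm [8.4739 3.2419]
```

Pin, apron and lids give a consistent rail fix: jar5 is at x≈−0.039 (nominal −0.038), with the row centred and touching, and the gate at about 1.63 rad. The finger is beside the flap's outer face, so I'll descend and then sweep it shut.

Call:
servo_tool:
  targets:
    - {"dx": 0,"dy": 0,"dz": -2,"spin": 0,"grip": 0}
    - {"dx": 0,"dy": 0,"dz": -4.5,"spin": 0,"grip": 0}
    - {"dx": 0,"dy": 0,"dz": -7,"spin": 0,"grip": 0}
    - {"dx": 0,"dy": 0,"dz": -9.5,"spin": 0,"grip": 0}
    - {"dx": 0,"dy": 0,"dz": -11.5,"spin": 0,"grip": 0}
    - {"dx": 0,"dy": 0,"dz": -12.8,"spin": 0,"grip": 0}
    - {"dx": 0,"dy": 0,"dz": -13.5,"spin": 0,"grip": 0}
    - {"dx": 0.5,"dy": 0,"dz": -13.5,"spin": 0,"grip": 0}
    - {"dx": 1,"dy": 0,"dz": -13.5,"spin": 0,"grip": 0}
    - {"dx": 1.5,"dy": 0,"dz": -13.5,"spin": 0,"grip": 0}

```text
time_s: 10.37
tcp_pos: [0.5424, -0.1052, 0.0236]
eef_rot: [180.0, -0.1, 7.0]
contact_force: [0.5, 1.1, 0.5]
gripper_width: 0.0003
```

Call:
servo_tool:
  targets:
    - {"dx": 0.5,"dy": 0,"dz": 0,"spin": 0,"grip": 0}
    - {"dx": 1,"dy": 0,"dz": 0,"spin": 0,"grip": 0}
    - {"dx": 1.4,"dy": 0,"dz": 0,"spin": 0,"grip": 0}
    - {"dx": 1.8,"dy": 0,"dz": 0,"spin": 0,"grip": 0}
    - {"dx": 2.2,"dy": 0,"dz": 0,"spin": 0,"grip": 0}
    - {"dx": 2.6,"dy": 0,"dz": 0,"spin": 0,"grip": 0}
    - {"dx": 2.9,"dy": 0,"dz": 0,"spin": 0,"grip": 0}
    - {"dx": 3.3,"dy": 0,"dz": 0,"spin": 0,"grip": 0}
    - {"dx": 3.7,"dy": 0,"dz": 0,"spin": 0,"grip": 0}
    - {"dx": 4.1,"dy": 0.1,"dz": 0,"spin": 0,"grip": 0}

```text
time_s: 11.2
tcp_pos: [0.5822, -0.1044, 0.0225]
eef_rot: [180.0, 0.0, 7.0]
contact_force: [-1.1, 0.1, -0.4]
gripper_width: 0.0004
```

Call:
servo_tool:
  targets:
    - {"dx": 0.4,"dy": 0.15,"dz": 0,"spin": 0,"grip": 0}
    - {"dx": 0.8,"dy": 0.4,"dz": 0,"spin": 0,"grip": 0}
    - {"dx": 1.2,"dy": 0.67,"dz": 0,"spin": 0,"grip": 0}
    - {"dx": 1.6,"dy": 1.0,"dz": 0,"spin": 0,"grip": 0}
    - {"dx": 2.0,"dy": 1.4,"dz": 0,"spin": 0,"grip": 0}
    - {"dx": 2.3,"dy": 1.85,"dz": 0,"spin": 0,"grip": 0}
    - {"dx": 2.55,"dy": 2.3,"dz": 0,"spin": 0,"grip": 0}
    - {"dx": 2.7,"dy": 2.6,"dz": 0,"spin": 0,"grip": 0}
    - {"dx": 2.8,"dy": 2.85,"dz": 0,"spin": 0,"grip": 0}
    - {"dx": 2.85,"dy": 3.0,"dz": 0,"spin": 0,"grip": 0}

```text
time_s: 12.03
tcp_pos: [0.6105, -0.0738, 0.0226]
eef_rot: [180.0, -0.0, 7.0]
contact_force: [-0.8, -0.8, 0.4]
gripper_width: 0.0005
```

Call:
servo_tool:
  targets:
    - {"dx": -0.01,"dy": 0.05,"dz": 0,"spin": 0,"grip": 0}
    - {"dx": -0.01,"dy": 0.1,"dz": 0,"spin": 0,"grip": 0}
    - {"dx": -0.02,"dy": 0.15,"dz": 0,"spin": 0,"grip": 0}
    - {"dx": -0.02,"dy": 0.2,"dz": 0,"spin": 0,"grip": 0}
    - {"dx": -0.03,"dy": 0.25,"dz": 0,"spin": 0,"grip": 0}
    - {"dx": -0.04,"dy": 0.3,"dz": 0,"spin": 0,"grip": 0}
    - {"dx": -0.04,"dy": 0.35,"dz": 0,"spin": 0,"grip": 0}
    - {"dx": -0.05,"dy": 0.4,"dz": 0,"spin": 0,"grip": 0}
    - {"dx": -0.05,"dy": 0.4,"dz": 0,"spin": 0,"grip": 0}
    - {"dx": -0.05,"dy": 0.4,"dz": 0,"spin": 0,"grip": 0}

```text
time_s: 12.87
tcp_pos: [0.6098, -0.0702, 0.0226]
eef_rot: [180.0, 0.0, 7.0]
contact_force: [0.8, -1.1, -0.4]
gripper_width: 0.0006
```

Call:
servo_tool:
  targets:
    - {"dx": -0.01,"dy": 0.05,"dz": 0,"spin": 0,"grip": 0}
    - {"dx": -0.01,"dy": 0.1,"dz": 0,"spin": 0,"grip": 0}
    - {"dx": -0.02,"dy": 0.15,"dz": 0,"spin": 0,"grip": 0}
    - {"dx": -0.02,"dy": 0.2,"dz": 0,"spin": 0,"grip": 0}
    - {"dx": -0.03,"dy": 0.25,"dz": 0,"spin": 0,"grip": 0}
    - {"dx": -0.04,"dy": 0.3,"dz": 0,"spin": 0,"grip": 0}
    - {"dx": -0.04,"dy": 0.3,"dz": 0,"spin": 0,"grip": 0}
    - {"dx": -0.04,"dy": 0.3,"dz": 0,"spin": 0,"grip": 0}
    - {"dx": -0.04,"dy": 0.3,"dz": 0,"spin": 0,"grip": 0}
    - {"dx": -0.04,"dy": 0.3,"dz": 0,"spin": 0,"grip": 0}

```text
time_s: 13.7
tcp_pos: [0.6096, -0.069, 0.0226]
eef_rot: [179.9, 0.0, 7.0]
contact_force: [2.7, -11.2, -1.5]
gripper_width: 0.0007
```

The gate is at its stop (11 N). I'll back off straight, rise, and check.

Call:
servo_tool:
  targets:
    - {"dx": 0.05,"dy": -0.4,"dz": 0,"spin": 0,"grip": 0}
    - {"dx": 0.12,"dy": -1,"dz": 0,"spin": 0,"grip": 0}
    - {"dx": 0.25,"dy": -2,"dz": 0,"spin": 0,"grip": 0}
    - {"dx": 0.37,"dy": -3,"dz": 0,"spin": 0,"grip": 0}
    - {"dx": 0.5,"dy": -4,"dz": 1,"spin": 0,"grip": 0}
    - {"dx": 0.5,"dy": -4.5,"dz": 4,"spin": 0,"grip": 0}
    - {"dx": 0.5,"dy": -4.5,"dz": 7,"spin": 0,"grip": 0}
    - {"dx": 0.5,"dy": -4.5,"dz": 10,"spin": 0,"grip": 0}
    - {"dx": 0.5,"dy": -4.5,"dz": 13,"spin": 0,"grip": 0}
    - {"dx": 0.5,"dy": -4.5,"dz": 15,"spin": 0,"grip": 0}

```text
time_s: 14.53
tcp_pos: [0.6154, -0.1134, 0.1769]
eef_rot: [180.0, -0.2, 7.0]
contact_force: [1.2, 0.3, 0.3]
gripper_width: 0.0001
```

Call:
servo_tool:
  targets:
    - {"dx": -2,"dy": 0,"dz": 0,"spin": 0,"grip": 0}
    - {"dx": -4,"dy": 0,"dz": 0,"spin": 0,"grip": 0}
    - {"dx": -6,"dy": 0,"dz": 0,"spin": 0,"grip": 0}
    - {"dx": -8,"dy": 0,"dz": 0,"spin": 0,"grip": 0}
    - {"dx": -8,"dy": 0,"dz": 0,"spin": 0,"grip": 0}
    - {"dx": -8,"dy": 0,"dz": 0,"spin": 0,"grip": 0}
    - {"dx": -8,"dy": 0,"dz": 0,"spin": 0,"grip": 0}
    - {"dx": -8,"dy": 0,"dz": 0,"spin": 0,"grip": 0}
    - {"dx": -8,"dy": 0,"dz": 0,"spin": 0,"grip": 0}
    - {"dx": -8,"dy": 0,"dz": 0,"spin": 0,"grip": 0}

```text
time_s: 15.37
tcp_pos: [0.5348, -0.1123, 0.1723]
eef_rot: [180.0, 0.0, 7.0]
contact_force: [-0.1, 0.7, -0.6]
gripper_width: 0.0001
```

Run:
```python
from h import *
k=r.get_calibration("wrist");s=r.get_state();im=r.capture("wrist");print(s["time_s"],s["tcp_pos"],s["contact_force"],abs(s["qd"]).max())
np.save("wT.npy",k["extrinsics"])
c=im[60:230,0:340]
c=cv2.convertScaleAbs(cv2.resize(c,None,fx=1.7,fy=1.7,interpolation=cv2.INTER_CUBIC),alpha=.9)
t=r.capture("side");t=cv2.convertScaleAbs(cv2.resize(t[130:290,150:350],None,fx=1.8,fy=1.8,interpolation=cv2.INTER_CUBIC),alpha=1.4)
W=max(c.shape[1],t.shape[1]);p=lambda a:cv2.copyMakeBorder(a,0,0,0,W-a.shape[1],0)
cv2.imwrite("pics/f.png",np.vstack([p(c),p(t)]))
```

```text
15.3667 [ 0.5348 -0.1123  0.1723] [-0.0645  0.7246 -0.6368] 0.26891333208778007
```

View pics/f.png

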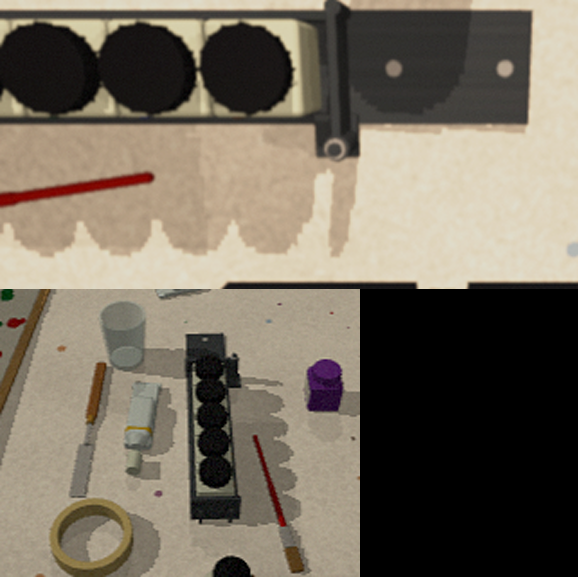

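The gate lies straight across the mouth (pin at (335,149), tip at about (337,5)). The row is closed at the stop and the bystanders look undisturbed. One numeric check before handing in.

Run:
```python
from h import *
K=r.get_calibration("wrist")["K"];T=np.load("wT.npy")
a=np.radians(97.0);d=np.array([np.cos(a),np.sin(a)]);n=np.array([-d[1],d[0]])
def w(c,z):
    uv=np.array(c)/1.7+[0,60]-.3
    v=T[:3,:3]@np.linalg.solve(K,[*uv,1.]);t=T[:3,3];return (t+v*(z-t[2])/v[2])[:2]
P=w((335,149),.047);o=P+.074*d-.038*n
f=w((337,5),.042)-P;print("theta",np.arctan2(-(f@d),-(f@n)),np.linalg.norm(f))
for c,z in [((246,68),.062),((147,68),.062),((49,68),.062),((528,124),.003)]: p=w(c,z)-o;print(p@d,p@n)
t0=cv2.imread("pics/top0.png");t1=r.capture("top");df=cv2.absdiff(t0,t1).max(2);m=(df>60).astype(np.uint8)
nn,_,st,_=cv2.connectedComponentsWithStats(m);print(st[1:][st[1:,4]>8])
```

```text
theta 0.04892074458392181 0.0659899762879801
-0.039126649049979485 0.00018261975245162745
0.004678654212779631 0.00019078730688681415
0.04805513519194618 0.00019887490686256625
-0.17331432183503234 0.030050062764932713
[[  208   167   184   217 12814]
 [  279   185     6     4    13]
 [  273   187     7    13    73]
 [  203   194    13    38   319]
 [  276   202     6     3     9]
 [  218   219    17     9    99]
 [    0   307     9     7    38]
 [    9   312     6     3    11]
 [    0   315     9     5    21]
 [    0   315    47    25   591]
 [    7   339    27    15   231]
 [   20   352    15     9    71]]
```

```bash
python3 -c "
from plant import r
print(r.close_job())"
```

```text
the job is handed in; nothing more can be done
None
```

The five jars are home against the end stop, the gate is shut behind them, and I handed the job in at about 15.5 s of the 48 s allowed.

**Push:** With the fingers closed I pushed only the back of jar5, about 54 mm along the rail. The row stopped hard at the predicted place, with the wrist force rising from about 4 N to 18 N.

**Gate:** I backed off, went round to the flap's outer face and swept it to its stop, where the force rose to 11 N. Then I withdrew clear of everything.

**Last checks:**
- **Row position:** the last wrist picture puts jars 5, 4 and 3 at rail x ≈ −0.039, 0.005 and 0.048 m, against nominal −0.038, 0.006 and 0.050, all on the centreline. Jars 1 and 2 were not measured separately at the end; the side view shows the row closed.
- **Gate angle:** about 0.05 rad, which is within reading error of shut.
- **Bystanders:** they look undisturbed in the side picture. A before-and-after comparison of the top view was inconclusive, because the arm and its shadow covered part of it.

**Checks that failed or disagreed:**
- My first automatic lid detection saturated, so I used hand-read pixel positions instead.
- The first wrist overlay was up to about 18 px off because the arm was still settling. Read again, it agreed with the top view within about 3 mm.

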